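Gauge a wooden block in the bench caliper

TASK

Check the width of the pale wooden block in the bench gauge: first draw the blue sliding jaw back by its black post far enough for the block, then slide the block flat along the bench, without lifting it, lengthwise between the jaws until its end sits squarely against the beam at the back of the throat. Then slide the jaw shut on the block by its post until the orange pointer on it comes to rest in the green band, with the block tight between both jaws, and leave it like that with your hand off it. Never push the pointer to the end of the red band, and leave the tin, the dropper bottle, the aerosol can and the mug where they stand.

Things in the scene. Friction and masses are not known exactly. Their poses are not given: they have to be found in the camera images.
- gauge: Bench gauge (caliper fixed to the bench). Origin: bench level, front face of its beam, at the middle of a 70 mm block that touches the fixed jaw. x points into the throat (the block enters along +x), y from fixed to sliding jaw. The beam (stop at the back of the throat) covers x 0 to 26, y -105 to 195 mm, 34 mm high. Jaws reach forward to x = -40 mm, are 36 mm high, and start at the bench
- fixed_jaw: Fixed steel jaw, at the right end of the throat. Origin in its inner face (at gauge y = -35 mm), axes as the gauge's; 20 mm thick behind that face, 36 mm high
- carriage (a joint): Blue sliding jaw on the beam, in m: width of the throat between fixed jaw and unpressed sprung face. 0 shut, 0.11 wide open; grows along gauge +y. Starts too narrow for the block. Moves stiffly (about 9 N of friction either way), stays where it is left. The jaw's solid part lies 22 to 38 mm behind the sprung face
- push_post (a point): Centre of the black push post on the sliding jaw: upright, round, 24 mm in diameter, 60 to 100 mm over the bench (this point: 80), on an 18 mm neck on a blue saddle (top 52 mm over the bench; 44 mm along gauge y, 34 mm along x). Push it along gauge y from either side to move the jaw. It lies at gauge x = 10 mm, y = carriage value - 1 mm
- sprung_face (a joint): How far the spring-loaded steel face of the sliding jaw is pressed back into the jaw, in m: 0 unpressed, 0.012 hard home; spring 500 N/m. The orange pointer on top of the jaw moves with it over a dial plate: white 0 to 3 mm, green 3 to 9 mm, red beyond. The face is too weak to open the jaw by: it would go into the red
- sprung_face_mid (a point): Middle of the spring-loaded face, on the side that looks to the fixed jaw. The face is 38 mm along gauge x and 3 to 33 mm over the bench
- block_centre (a point): Centre of the pale wooden block: 70 mm (own x, the width to gauge) by 110 mm (own y, long) by 22 mm high, about 0.13 kg, loose, flat on the bench, so this point is 11 mm up. Starts left or right of the gauge's mouth. In the gauge its y lies along gauge x, its centre 55 mm in front of the beam; 70 mm of its length stick out of the jaws
- tin_centre (a point): Centre of a standing tin, 75 mm in diameter, 58 mm high, loose; stands on the side of the mouth where the block is not. Leave it alone
- bottle_centre (a point): Centre of a slim standing dropper bottle, 33 mm in diameter, 102 mm high, loose. Leave it alone
- mug_centre (a point): Centre of a mug, 92 mm in diameter with a handle (124 mm over all), 93 mm high, loose. Leave it alone
- can_centre (a point): Centre of a tall standing aerosol can, 58 mm in diameter, 211 mm high, loose, beyond the sliding jaw's end of the beam. Leave it alone
Mind the look-alikes: they are no part of the job. Of the things that look like the part that bears mug_centre, the larger one is meant.

How it is judged:
By the outcome, as a careful person would: the job done as asked, in the order asked, and still so for the second after the job is handed in, with the robot touching nothing.
It also fails if it takes over 72 s, if anything falls off the work surface, if the arm or the gripper's body presses on something with over 40 N, if the wrist force passes 120 N, or if a joint passes its speed limit or range.

ROBOT

A 6-joint arm with a two-finger parallel gripper is mounted at the origin on a cart in front of the work surface, level with it; the furniture and walls round the work are solid. World frame = base frame: x ahead of the robot, y to its left, z up, the work surface at z = 0. Lengths are in m, angles in rad, forces in N, time in s.
With the tool pointing down it reaches from about 0.375 to 0.925 m from the base axis. Payload 5.7 kg.
Tool frame: the origin (TCP) lies midway between the tips of the shut fingers; the grasp point (between the pads) lies 19 mm behind it; z points along the fingers, y is the line along which they close (so a half turn about z gives the same grasp; the last joint's range is limited). The gripper opens to 88 mm and grips with 3 to 60 N. Pads are 20 mm wide; open, the fingers measure 115 mm over their backs; the gripper's body (75 mm by 178 mm) begins 61 mm behind the grasp point.
Start: joints at [1.015, 0.359, 1.51, -0, 1.272, -0.115], TCP at [0.256, 0.543, 0.198] pointing down, gripper open.
Joint ranges: [-2.97, 2.97], [-1.01, 2.36], [0.21, 2.38], [-0.96, 4.11], [0.2, 2.71], [-2.98, 2.98]. Speed limits (rad/s): [2.39, 2.39, 3.14, 3.14, 3.14, 3.14].

INTERFACE

Orientations are given as a unit quaternion [x, y, z, w].
In Python, from bench import move_ptp, servo_line, goto_joints, move_gripper, sleep, inverse_kinematics, capture, PlanningError, close_job, spot_in, silhouettes, current_clock, current_joint_pos, current_qvel, current_joint_torque, current_position, current_orientation, current_force, current_torque, current_finger_gap, current_grip_force gives the robot as it stands. Calls block until the motion is done:
- move_ptp(position, orientation): joint-space move of the TCP to a pose.
- servo_line(position, orientation=None, rate=0.15, contact_N=None): straight line of the TCP; orientation=None keeps the orientation; rate is the mean speed in m/s. With contact_N (N) it stops when the force on the tool has changed by that much, and returns True; else False.
- goto_joints(angles): joint-space move.
- move_gripper(opening): finger opening in m; the grip force is fixed at half the most; returns when the fingers have stopped.
- sleep(seconds).
- inverse_kinematics(position, orientation): joint angles nearest the present ones, or None.
- capture(name): name is "scene" or "side" or "wrist"; returns a dict with "image" (480x640x3 uint8, blue, green, red), "range_z" (480x640 float32, m along the optical axis (not along the pixel's ray), 0 where there is no reading), "intrinsics" (3x3 intrinsics, pixels), "k1" (the pictures are not rectified: a ray, as slopes to the right and down, at radius r is drawn at 1 + k1 r^2 times it, then the intrinsics apply), "R" (3x3) and "t" (3): a world point X has camera coordinates R X + t. Camera axes: x right, y down, z forward; pixel columns grow to the right and rows downward; lengths in m; the calibration is good to about 2 mm. A picture is of the moment at which its call begins.
A pose or a line that the arm cannot do raises PlanningError and nothing moves.
- close_job(): hands the job in; it is judged then, once.
Trained networks look in the newest picture that a camera, given by its name, has taken for a name from the list of things; names that differ only in an ending like _2 or _b are one class to them, and where a whole thing is asked for, a point or a joint stands for the part that bears it (a point fixed in the world has none). Each returns a list of dicts, best first, with "conf" (0 to 1); they miss things now and then, are a little off and sometimes report something else, mostly with a low value. They report only what shows in the picture. A call takes as long as a camera call. They do not tell look-alikes from the thing itself.
- spot_in(camera, query): "xy" ([column, row] in pixels, amid what is visible of it).
- silhouettes(camera, query): "region" (480x640 bool, what is visible of it) and "xy" ([column, row] in pixels, amid what is visible of it).
Readings, each from a call of its own:
- current_clock(): time.
- current_joint_pos(): joint angles.
- current_qvel(): joint speeds.
- current_joint_torque(): joint torques, N m.
- current_position(): TCP position.
- current_orientation(): TCP orientation.
- current_force(): force on the tool from outside, world axes, zero at the start.
- current_torque(): the same for the moment, N m.
- current_finger_gap(): finger opening in m.
- current_grip_force(): force on a finger pad.
Only numpy, scipy, OpenCV 4.12 (cv2) and the standard library are available. Lean on these libraries where they do the work, as an engineer would, in place of code of your own. Each camera call takes 0.05 s, during which the arm holds its last target. There are 200 camera calls.

## Working session

There is one attempt and no reset: what is moved stays moved. The work goes in short steps, each a Python script; the robot and the scene stay as the last script left them, time stands still between calls to the robot, and variables do not carry over. Pictures are saved under pics/ and viewed, at most 10 in all, crops included, and the job is handed in when it is done.

```bash
mkdir -p pics; ls
cat > h.py <<'E'
import numpy as np, cv2
from bench import *
def cloud(c):
    K=c["intrinsics"];h,w=c["range_z"].shape
    u,v=np.meshgrid(np.arange(w),np.arange(h))
    dx=(u-K[0,2])/K[0,0];dy=(v-K[1,2])/K[1,1]
    x,y=dx.copy(),dy.copy()
    for _ in range(8):
        s=1+c["k1"]*(x*x+y*y);x=dx/s;y=dy/s
    z=c["range_z"]
    P=np.stack([x*z,y*z,z],-1)
    W=(P-np.array(c["t"]))@np.array(c["R"])
    W[z<=0]=np.nan
    return W
E
python3 - <<'E'
from h import *
for n in ("scene","side"):
    c=capture(n);cv2.imwrite(f"pics/{n}0.png",c["image"]);W=cloud(c);np.savez(f"{n}0.npz",W=W,img=c["image"])
    print(n,"cam",-np.array(c["R"]).T@np.array(c["t"]))
    for q in ["gauge","fixed_jaw","carriage","push_post","sprung_face","block_centre","tin_centre","bottle_centre","mug_centre","can_centre"]:
        for d in silhouettes(n,q)[:3]:
            p=W[d["region"]];p=p[~np.isnan(p[:,0])]
            if len(p): print(q,round(d["conf"],2),np.round(d["xy"]),len(p),"med",np.round(np.median(p,0),3),"lo",np.round(np.percentile(p,2,axis=0),3),"hi",np.round(np.percentile(p,98,axis=0),3))
E
```

```text
pics
scene cam [-0.51756859 -0.76299866  1.05104739]
gauge 0.67 [351. 217.] 1761 med [0.641 0.159 0.032] lo [0.601 0.026 0.   ] hi [0.689 0.314 0.097]
fixed_jaw 0.63 [372. 233.] 224 med [0.629 0.078 0.032] lo [0.604 0.069 0.004] hi [0.67  0.106 0.043]
carriage 0.59 [265. 256.] 283 med [0.329 0.199 0.054] lo [0.317 0.189 0.001] hi [0.345 0.215 0.099]
carriage 0.55 [346. 216.] 495 med [0.634 0.172 0.043] lo [0.598 0.145 0.006] hi [0.662 0.205 0.102]
push_post 0.84 [347. 218.] 482 med [0.634 0.172 0.044] lo [0.598 0.145 0.007] hi [0.662 0.199 0.102]
push_post 0.63 [350. 220.] 1656 med [0.64  0.16  0.032] lo [0.601 0.027 0.003] hi [0.671 0.313 0.097]
sprung_face 0.49 [346. 228.] 102 med [0.615 0.149 0.022] lo [0.601 0.144 0.005] hi [0.642 0.171 0.042]
block_centre 0.83 [367. 263.] 517 med [ 0.525 -0.     0.022] lo [ 0.48  -0.025 -0.   ] hi [0.58  0.048 0.028]
tin_centre 0.81 [276. 224.] 684 med [0.473 0.305 0.05 ] lo [0.447 0.28  0.004] hi [0.519 0.351 0.06 ]
tin_centre 0.38 [348. 228.] 94 med [0.614 0.149 0.02 ] lo [0.601 0.144 0.001] hi [0.638 0.169 0.036]
bottle_centre 0.74 [265. 256.
[... 780 characters left out ...]
[0.636 0.185 0.042] lo [0.6   0.093 0.003] hi [0.729 0.208 0.1  ]
block_centre 0.87 [353. 267.] 485 med [0.47  0.037 0.021] lo [ 0.446 -0.013  0.002] hi [0.502 0.057 0.024]
tin_centre 0.8 [287. 316.] 1517 med [0.476 0.34  0.046] lo [0.449 0.287 0.002] hi [0.517 0.357 0.059]
bottle_centre 0.71 [378. 305.] 487 med [0.33  0.223 0.036] lo [0.318 0.209 0.003] hi [0.348 0.229 0.069]
mug_centre 0.68 [370. 234.] 101 med [ 0.478 -0.13   0.043] lo [ 0.465 -0.14   0.004] hi [ 0.498 -0.123  0.062]
mug_centre 0.6 [328. 207.] 368 med [ 0.652 -0.195  0.083] lo [ 0.282 -0.602 -0.046] hi [0.888 0.56  0.347]
can_centre 0.86 [189. 287.] 3237 med [0.615 0.458 0.112] lo [0.602 0.426 0.007] hi [0.649 0.469 0.209]
```

View pics/scene0.png

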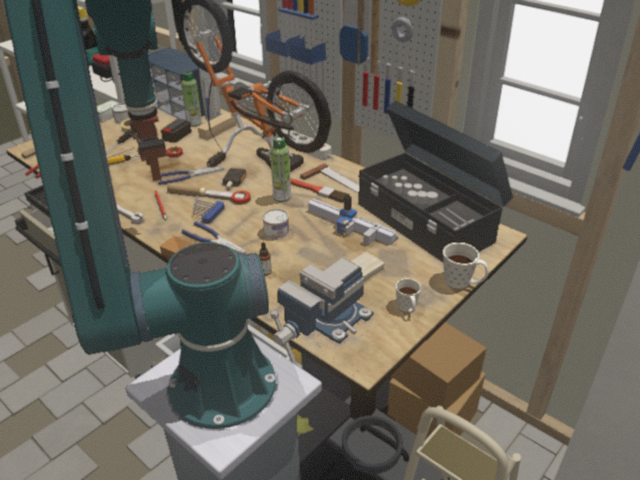

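View pics/side0.png

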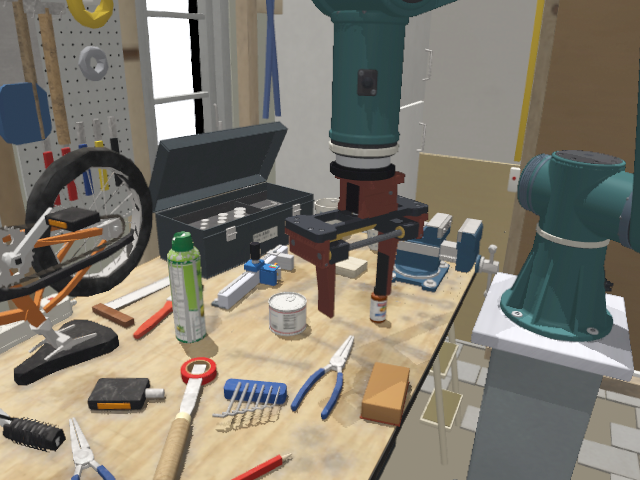

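Run:
```python
from h import *
print(current_orientation(),current_clock())
o=current_orientation()
servo_line([0.256,0.543,0.36],rate=0.3)
for q in ([1,0,0,0],[0.7071,0.7071,0,0]):
    print(q,inverse_kinematics([0.50,0.12,0.40],q))
q=[0.7071,0.7071,0,0] if inverse_kinematics([0.50,0.12,0.40],[0.7071,0.7071,0,0]) is not None else [1,0,0,0]
q=[1,0,0,0]
move_ptp([0.50,0.10,0.40],q)
c=capture("wrist");W=cloud(c);np.savez("w0.npz",W=W,img=c["image"]);cv2.imwrite("pics/w0.png",c["image"])
print(current_clock(),-np.array(c["R"]).T@np.array(c["t"]),np.array(c["R"]).round(2))
for s in ("scene0","side0"):
    d=np.load(s+".npz")["W"]
    m=(d[...,0]>.25)&(d[...,0]<.45)&(d[...,1]>-.3)&(d[...,1]<.15)&(d[...,2]>.03)
    p=d[m]; print(s,len(p),np.percentile(p,[2,50,98],axis=0).round(3) if len(p) else "")
```

```text
[ 2.18626959e-01  9.75808512e-01 -3.33405050e-05 -9.68812237e-06] 1.1
[1, 0, 0, 0] [ 1.01145764e-01  1.09546011e-01  1.35953641e+00 -4.44089210e-16
  1.67251023e+00  1.67194209e+00]
[0.7071, 0.7071, 0, 0] [ 1.01145764e-01  1.09546011e-01  1.35953641e+00 -4.44089210e-16
  1.67251023e+00  1.01145764e-01]
3.6833 [0.57878147 0.10162908 0.58569568] [[ 0.   -1.    0.  ]
 [-0.96 -0.    0.29]
 [-0.29 -0.   -0.96]]
scene0 2807 [[ 0.263 -0.175  0.032]
 [ 0.302 -0.069  0.121]
 [ 0.446  0.005  0.155]]
side0 2120 [[ 0.255 -0.078  0.031]
 [ 0.294 -0.006  0.088]
 [ 0.365  0.015  0.153]]
```

View pics/w0.png

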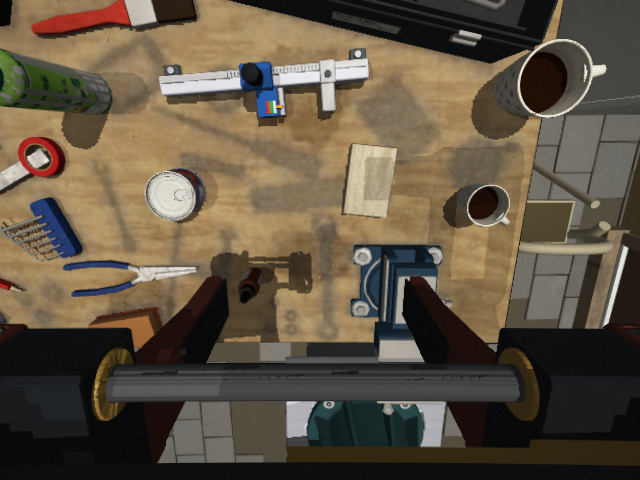

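```bash
cat > m.py <<'E'
from h import *
def rect(W,m):
    p=W[m][:,:2].astype(np.float32)
    r=cv2.minAreaRect(p); return r
def measure(W,img,roi=None,verbose=True):
    x,y,z=W[...,0],W[...,1],W[...,2]
    out={}
    def lab(m,seed=None):
        n,l,s,c=cv2.connectedComponentsWithStats(m.astype(np.uint8)); i=1+np.argmax(s[1:,4]); return l==i
    b=lab((z>.014)&(z<.03)&(x>.40)&(x<.60)&(y>-.06)&(y<.12)); out['block']=b
    return out
E
python3 - <<'E'
from m import *
d=np.load("w0.npz");W=d["W"];img=d["img"];x,y,z=W[...,0],W[...,1],W[...,2]
print("bench z",np.nanmedian(z[(x>.42)&(x<.6)&(y>.1)&(y<.2)]))
b=measure(W,img)['block'];r=rect(W,b);print("block",r,b.sum(),np.nanmedian(z[b]),cv2.boxPoints(r))
# beam top
g=(z>.028)&(z<.042)&(x>.58)&(x<.70)&(y>0)&(y<.36)
p=W[g];p=p[(p[:,0]>.63)]
print("beam",cv2.minAreaRect(p[:,:2].astype(np.float32)),np.nanmedian(p[:,2]))
# per-y-slice x extents
for yy in np.arange(.03,.33,.015):
    s=(np.abs(y-yy)<.004)&(z>.025)&(x>.57)&(x<.72)
    if s.any(): print(round(yy,3),"x",np.nanmin(x[s]).round(4),np.nanmax(x[s]).round(4),"zmax",np.nanmax(z[s]).round(3))
for q in ["fixed_jaw","push_post","carriage","sprung_face"]:
    capture("wrist") if q=="fixed_jaw" else 0
    for s in silhouettes("wrist",q)[:2]:
        p=W[s["region"]];print(q,s["conf"],s["xy"],np.nanpercentile(p,[2,50,98],axis=0).round(4).tolist())
m=(z>.09)&(z<.11)&(x>.58)&(x<.72)&(y>.1)&(y<.3);print("post top",W[m].min(0),W[m].max(0),W[m].mean(0),cv2.minEnclosingCircle(W[m][:,:2].astype(np.float32)))
j=(z>.03)&(z<.042)&(x<.635)&(x>.57)&(y>.04)&(y<.13);print("fixed jaw",cv2.boxPoints(rect(W,j)),W[j].min(0),W[j].max(0))
v=(z>.04)&(x>.3)&(x<.46)&(y>-.15)&(y<.1);print("vise",np.nanmax(x[v]),W[v].max(0),W[v].min(0))
cv2.imwrite("pics/w0g.png",cv2.resize(img[40:220,150:410],(780,540),interpolation=cv2.INTER_CUBIC))
E
```

```text
bench z 0.5203279638302679
block ((0.5062660574913025, 0.015051322057843208), (0.070072241127491, 0.10976847261190414), 84.35325622558594) 3087 0.02105191335997714 [[ 0.44820076 -0.01441446]
 [ 0.5574366  -0.02521511]
 [ 0.56433135  0.0445171 ]
 [ 0.45509553  0.05531775]]
beam ((0.6494696140289307, 0.17521712183952332), (0.04804173484444618, 0.29942286014556885), 2.66941499710083) 0.03404000226014901
0.03 x 0.6533 0.7199 zmax 0.126
0.045 x 0.6517 0.72 zmax 0.125
0.06 x 0.6509 0.7193 zmax 0.108
0.075 x 0.6099 0.6775 zmax 0.041
0.09 x 0.6097 0.6775 zmax 0.042
0.105 x 0.6475 0.6733 zmax 0.038
0.12 x 0.6461 0.6721 zmax 0.038
0.135 x 0.645 0.6727 zmax 0.038
0.15 x 0.6042 0.6712 zmax 0.045
0.165 x 0.6037 0.6728 zmax 0.054
0.18 x 0.6023 0.6715 zmax 0.102
0.195 x 0.6359 0.6695 zmax 0.101
0.21 x 0.6384 0.6656 zmax 0.05
0.225 x 0.6378 0.6643 zmax 0.038
0.24 x 0.6363 0.6626 zmax 0.038
0.255 x 0.6348 0.6614 zmax 0.037
0.27 x 0.6336 0.6601 zmax 0.037
0.285 x 0.6327 0.6585 zmax 0.038
0.3 x 0.6323 0.6571 zmax 0.037
0.315 x 0.6308 0.6572 zmax 0.037
fixed_jaw 0.6 [326.5, 84.6] [[0.611, 0.0734, 0.0326
[... 243 characters left out ...]
 [0.6711, 0.2042, 0.1003]]
carriage 0.57 [368.4, 177.8] [[0.4543, -0.0203, 0.0099], [0.5082, 0.0154, 0.021], [0.5592, 0.0506, 0.0231]]
sprung_face 0.64 [280.0, 101.3] [[0.6051, 0.1456, -0.001], [0.6221, 0.151, 0.0315], [0.64, 0.1588, 0.0427]]
post top [0.63909068 0.17194766 0.09048686] [0.66303605 0.19490238 0.1017298 ] [0.65061167 0.1830945  0.09863607] ((0.6510238647460938, 0.18373192846775055), 0.012354884296655655)
fixed jaw [[0.6096041  0.09131296]
 [0.60978305 0.0722606 ]
 [0.63414896 0.07248946]
 [0.63397    0.09154181]] [0.60969571 0.07228652 0.03006969] [0.63402715 0.09150602 0.03799539]
vise 0.4594704200202119 [0.45947042 0.01168201 0.15252826] [ 0.30003467 -0.14979521  0.0401457 ]
```

View pics/w0g.png

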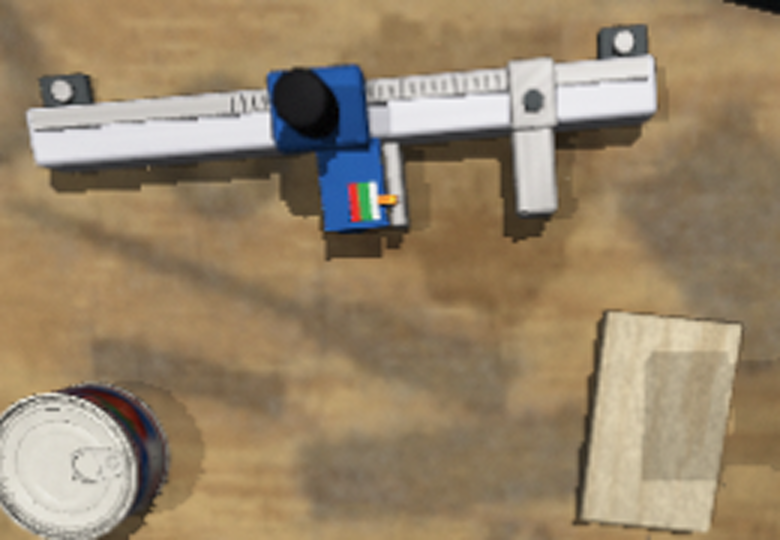

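Run:
```python
from m import *
d=np.load("w0.npz");W=d["W"];x,y,z=W[...,0],W[...,1],W[...,2]
def front(ys):
    o=[]
    for yy in ys:
        s=(np.abs(y-yy)<.003)&(z>.03)&(z<.04)&(x>.57)&(x<.69)
        if s.sum()>3: o.append((yy,x[s].min(),x[s].max()))
    return np.array(o)
a=front(np.r_[np.arange(.105,.14,.004),np.arange(.215,.32,.004)])
for k in (1,2):
    p=np.polyfit(a[:,0],a[:,k],1);print("edge",p,np.degrees(np.arctan(-p[0])),np.std(np.polyval(p,a[:,0])-a[:,k]))
for xx in np.arange(.612,.64,.004):
    s=(np.abs(x-xx)<.003)&(z>.03)&(z<.045)&(y>.05)&(y<.12)
    t=(np.abs(x-xx)<.003)&(z>.02)&(z<.05)&(y>.13)&(y<.22)
    print(xx.round(3),"jaw y",y[s].min().round(4),y[s].max().round(4),"slide",y[t].min().round(4),y[t].max().round(4))
allp=np.concatenate([np.load(f+".npz")["W"].reshape(-1,3) for f in("w0","scene0","side0")])
X,Y,Z=allp.T
for x0 in (.40,.42,.44): 
    k=(X>x0)&(X<x0+.02)&(Y>-.12)&(Y<.13)&(Z>.03)&(Z<.3);print("vise",x0,k.sum(),np.percentile(Z[k],99) if k.any() else"")
for y0 in np.arange(.0,.34,.04):
    print(y0.round(2),[ (round(float(np.percentile(Z[k],99)),3) if (k:=(X>x0)&(X<x0+.02)&(Y>y0)&(Y<y0+.04)).sum()>3 else None) for x0 in np.arange(.68,.82,.02)])
```

```text
edge [-0.07717465  0.65544933] 4.413034580247554 0.0005686195055972779
edge [-0.08392362  0.68277468] 4.797227585843751 0.00042387466570597437
0.612 jaw y 0.0723 0.0899 slide 0.1456 0.1854
0.616 jaw y 0.0725 0.0914 slide 0.1471 0.1853
0.62 jaw y 0.0724 0.0914 slide 0.1476 0.1863
0.624 jaw y 0.0725 0.0915 slide 0.1482 0.1863
0.628 jaw y 0.0726 0.0915 slide 0.1482 0.1861
0.632 jaw y 0.0726 0.0915 slide 0.1484 0.1872
0.636 jaw y 0.0742 0.093 slide 0.1493 0.2189
0.64 jaw y 0.0742 0.093 slide 0.1493 0.2197
vise 0.4 634 0.12245585893600781
vise 0.42 0 
vise 0.44 0 
0.0 [0.012, 0.126, 0.125, None, 0.107, 0.109, 0.304]
0.04 [0.011, 0.123, 0.125, -0.652, 0.106, 0.107, 0.299]
0.08 [0.001, 0.002, 0.125, None, None, 0.11, 0.106]
0.12 [0.002, 0.004, 0.124, 0.125, None, 0.084, 0.104]
0.16 [0.002, 0.004, 0.112, 0.126, None, None, 0.106]
0.2 [0.002, 0.002, 0.003, 0.125, 0.127, 0.128, 0.128]
0.24 [0.002, 0.003, 0.013, 0.014, 0.016, 0.006, 0.01]
0.28 [0.003, 0.004, 0.017, 0.016, 0.016, 0.005, 0.008]
0.32 [0.004, 0.006, 0.018, 0.019, 0.014, 0.007, 0.01]
```

```bash
cat >> h.py <<'E'
TH=np.radians(4.6);EX=np.array([np.cos(TH),np.sin(TH)]);EY=np.array([-EX[1],EX[0]])
O=np.array([.6454,.1282])
def G(gx,gy,z): return np.r_[O+gx*EX+gy*EY,z]
def toG(p): d=np.asarray(p)[:2]-O;return np.array([d@EX,d@EY])
def Q(th): return [np.cos(th/2),np.sin(th/2),0,0]
E
python3 - <<'E'
from h import *
post=np.array([.651,.1837]);print("post G",toG(post))
move_gripper(.046)
move_ptp(np.r_[post,.17],Q(TH))
servo_line(np.r_[post,.067],rate=.1)
f0=current_force()
hit=servo_line(np.r_[post+.02*EY,.067],rate=.03,contact_N=4)
p=current_position();print(hit,toG(p),np.array(current_force())-f0)
servo_line(np.r_[p[:2]+.029*EY,.067],rate=.05)
p2=current_position();print(toG(p2),np.array(current_force())-f0)
servo_line(np.r_[p2[:2]-.010*EY,.067],rate=.1)
servo_line(np.r_[p2[:2]-.010*EY,.20],rate=.2)
move_ptp(G(-.09,.0,.33),Q(TH))
c=capture("wrist");W=cloud(c);np.savez("w1.npz",W=W,img=c["image"]);cv2.imwrite("pics/w1.png",c["image"])
x,y,z=W[...,0],W[...,1],W[...,2]
m=(z>.09)&(z<.11)&(x>.58)&(x<.70)&(y>.1)&(y<.3);cc=cv2.minEnclosingCircle(W[m][:,:2].astype(np.float32));print("post",toG(cc[0]),cc[1])
b=(z>.014)&(z<.03)&(x>.42)&(x<.60)&(y>-.06)&(y<.10);n,l,s,_=cv2.connectedComponentsWithStats(b.astype(np.uint8));b=l==1+np.argmax(s[1:,4])
print("block",cv2.minAreaRect(W[b][:,:2].astype(np.float32)))
gx=(W[...,:2]-O)@EX;gy=(W[...,:2]-O)@EY
for a in (-.035,-.028,-.02,-.012):
    t=(abs(gx-a)<.003)&(z>.028)&(z<.045);f=gy[t];print(a,"fixed",f[f<0].max(),"slide",f[f>0].min())
for a in (-.02,.0,.02,.12,.15): 
    t=(abs(gy-a)<.003)&(z>.028)&(z<.04)&(gx>-.02)&(gx<.05);print("beam",a,gx[t].min(),gx[t].max())
print(current_clock())
E
```

```text
post G [0.010033   0.05487211]
True [0.00985235 0.06617151] [-0.67820327 -0.74369936 -0.25430694]
[0.00929909 0.09311732] [ 0.98119251 -7.29094136 -0.5527269 ]
post [0.01020815 0.08273548] 0.01182515174150467
block ((0.5065003037452698, 0.015080448240041733), (0.07040194422006607, 0.10976631194353104), 84.36949157714844)
-0.035 fixed -0.03439303539653173 slide 0.047783951601837925
-0.028 fixed -0.034340582820758976 slide 0.048398351241701415
-0.02 fixed -0.03416118492589745 slide 0.048092139511077325
-0.012 fixed -0.034201698514415686 slide 0.047902565012964166
beam -0.02 0.0012586040723231878 0.025397868464550204
beam 0.0 0.0012862410491474424 0.025292810240252178
beam 0.02 0.001291676761322471 0.025342465395054137
beam 0.12 0.0010972788328603776 0.02512712181699393
beam 0.15 0.0010127063996384724 0.025132518829569107
10.1167
```

View pics/w1.png

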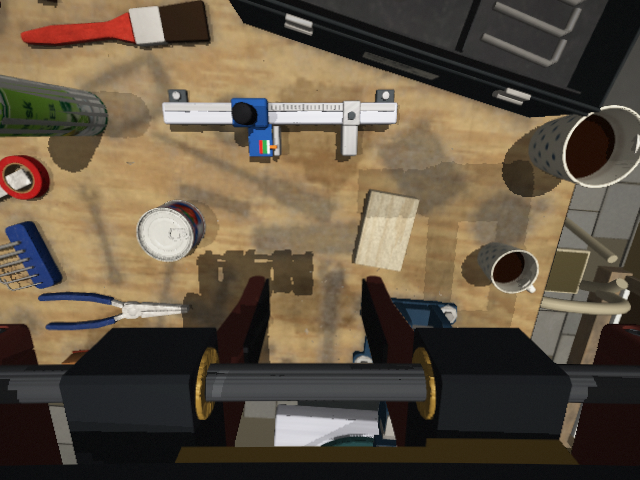

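Run:
```python
from h import *
bc=np.array([.5064,.0151]);t=np.radians(84.36-90);L=np.array([np.cos(t),np.sin(t)])
g=bc-.015*L
move_gripper(.088)
move_ptp(np.r_[g,.10],Q(t))
print(servo_line(np.r_[g,.004],rate=.1,contact_N=8),current_position())
move_gripper(.06)
print("gap",current_finger_gap(),current_grip_force())
servo_line(G(-.142,.005,.004),Q(TH),rate=.08)
p=current_position();print("pre",toG(p),p[2],current_finger_gap(),current_clock())
c=capture("wrist");W=cloud(c);cv2.imwrite("pics/w2.png",c["image"])
x,y,z=W[...,0],W[...,1],W[...,2];gx=(W[...,:2]-O)@EX;gy=(W[...,:2]-O)@EY
b=(z>.015)&(z<.027)&(gx>-.12)&(gx<-.045)&(abs(gy)<.06)
pts=np.c_[gx[b],gy[b]].astype(np.float32);print(cv2.minAreaRect(pts),pts.min(0),pts.max(0))
```

```text
False [0.49205057 0.0165654  0.00446898]
gap 0.05996871758702616 0.0
pre [-0.14212959  0.00461577] 0.003968414258312278 0.059894199956121656 15.1417Traceback (most recent call last):
  File "<stdin>", line 14, in <module>
    return umr_minimum(a, axis, None, out, keepdims, initial, where)
ValueError: zero-size array to reduction operation minimum which has no identity
```

View pics/w2.png

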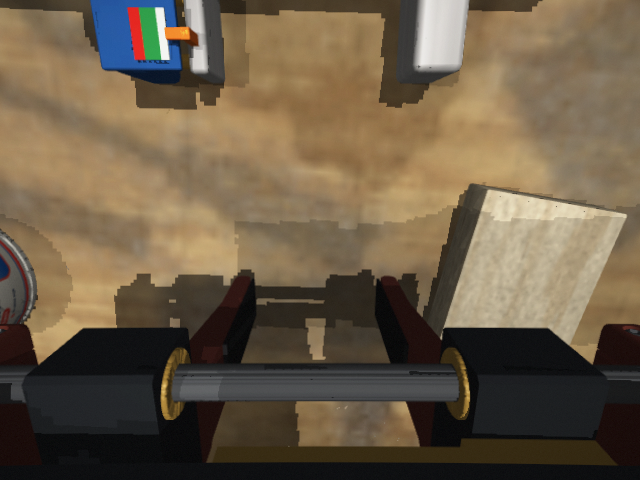

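Run:
```python
from h import *
print(current_finger_gap(),current_grip_force(),current_force(),current_position(),current_orientation())
for n in("wrist","side"):
    c=capture(n);W=cloud(c);cv2.imwrite(f"pics/{n}3.png",c["image"])
    for q in("block_centre",):
        for s in silhouettes(n,q)[:2]:
            p=W[s["region"]];k=abs(p[:,2]-.021)<.006;print(n,s["conf"],s["xy"],np.nanpercentile(p,[2,50,98],axis=0).round(4).tolist(),cv2.minAreaRect(p[k][:,:2].astype(np.float32)))
cv2.imwrite("pics/s3.png",cv2.resize(c["image"][170:350,230:470],(800,600)))
```

```text
0.06018915280417067 0.0 [-0.26667297 -0.86855883  0.3129465 ] [0.50335867 0.12134441 0.00397858] [ 9.99208782e-01  3.97718134e-02 -1.08000191e-04  4.19420035e-05]
wrist 0.71 [524.1, 257.9] [[0.4898, -0.0194, 0.0037], [0.5284, 0.0201, 0.0211], [0.5608, 0.0519, 0.0225]] ((0.5188315510749817, 0.01472228392958641), (0.07131034135818481, 0.08345121890306473), 84.45156860351562)
side 0.84 [347.8, 265.0] [[0.4467, -0.0165, 0.0011], [0.4793, 0.0328, 0.0215], [0.529, 0.0577, 0.0249]] ((0.4946672320365906, 0.018365446478128433), (0.07777826488018036, 0.09602301567792892), 84.17805480957031)
```

View pics/s3.png

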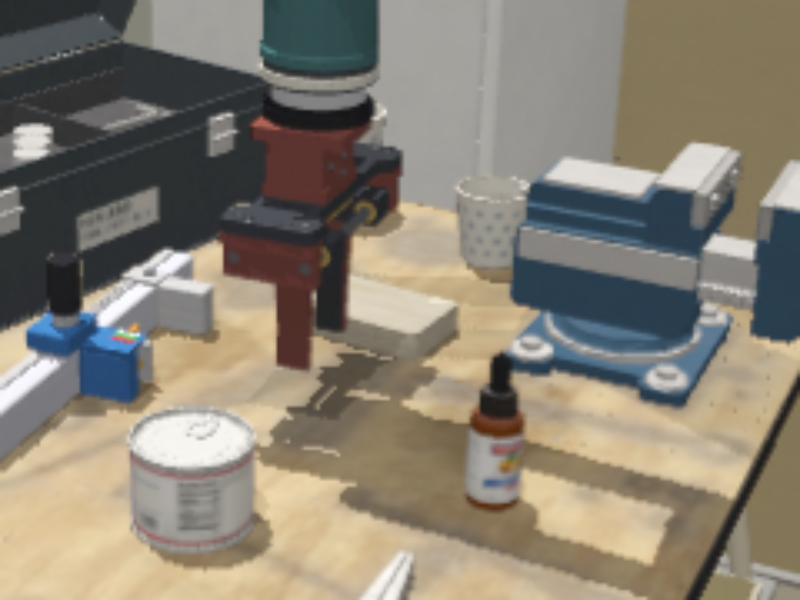

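Run:
```python
from h import *
c=capture("side");W=cloud(c);img=c["image"].astype(int)
# finger region in side image: crop coords (275-310,290-370)/(800/240)
u0,u1,v0,v1=230+int(262/3.33),230+int(330/3.33),170+int(270/3.33),170+int(385/3.33)
s=W[v0:v1,u0:u1];im=img[v0:v1,u0:u1]
red=(im[...,2]>im[...,0]*1.5)&(im[...,2]<150)
for r in range(s.shape[0]):
    k=red[r]
    if k.sum()>2: print(v0+r,k.sum(),np.nanmedian(s[r][k],0).round(4))
c=capture("wrist");W=cloud(c)
for uv in ((250,300),(385,300),(243,290),(392,295),(250,283),(381,283)): print(uv,W[uv[1],uv[0]],c["image"][uv[1],uv[0]])
print(current_clock())
```

```text
251 15 [0.4859 0.2019 0.1199]
252 16 [0.4852 0.2014 0.1178]
253 18 [0.4828 0.2012 0.1158]
254 16 [0.4805 0.2004 0.1137]
255 12 [0.477  0.2014 0.1129]
256 12 [0.4863 0.1836 0.1015]
257 11 [0.4957 0.1652 0.0901]
258 10 [0.4965 0.1645 0.0875]
259 10 [0.4978 0.1643 0.0848]
260 10 [0.4972 0.1651 0.0826]
261 11 [0.495  0.1642 0.08  ]
262 11 [0.4957 0.1635 0.0768]
263 11 [0.4976 0.1627 0.0745]
264 11 [0.4964 0.1616 0.0713]
265 10 [0.4994 0.162  0.069 ]
266 10 [0.4972 0.163  0.0669]
267 10 [0.4988 0.1622 0.0645]
268 10 [0.4991 0.1623 0.0608]
269 10 [0.4987 0.1613 0.0589]
270 11 [0.4985 0.1607 0.0556]
271 11 [0.4999 0.162  0.0536]
272 11 [0.4991 0.1598 0.0498]
273 11 [0.4988 0.1613 0.0479]
274 10 [0.4991 0.1602 0.0459]
275 10 [0.499  0.161  0.0435]
276 10 [0.4983 0.1617 0.0413]
277 10 [0.4982 0.1618 0.0391]
278 10 [0.4986 0.1604 0.0361]
279 9 [0.4961 0.1617 0.0351]
280 5 [0.4928 0.1606 0.0332]
(250, 300) [0.50720853 0.15251112 0.0430342 ] [10  9  8]
(385, 300) [0.51568984 0.09312094 0.05062192] [11  9 10]
(243, 290) [0.51248793 0.15558526 0.04421213] [19 22 47]
(392, 295) [0.51845694 0.09054791 0.0510144 ] [14 15 32]
(250, 283) [0.51154408 0.1542101  0.03404874] [13 13 18]
(381, 283) [0.51641653 0.09193095 0.03386809] [14 15 24]
15.4917
```

Run:
```python
from h import *
p=current_position()
for w in (.07,.088):
    move_gripper(w)
    try: h=servo_line(np.r_[p[:2],-.035],rate=.03,contact_N=3)
    except PlanningError as e: print(e);break
    print(w,h,current_position(),current_force(),current_clock())
    servo_line(np.r_[p[:2],.010],rate=.1)
```

```text
0.07 True [ 0.50325298  0.1216674  -0.02461476] [-0.46703626  0.70207052  4.55128508] 16.8
0.088 True [ 0.5032848   0.12162603 -0.02464207] [-1.8491902   0.64771039  7.2599674 ] 18.875
```

Run:
```python
from h import *
Z=-.020
bc=np.array([.5064,.0151]);t=np.radians(84.36-90);L=np.array([np.cos(t),np.sin(t)])
g=bc-.015*L
servo_line(np.r_[current_position()[:2],.04],rate=.2)
move_gripper(.088)
move_ptp(np.r_[g,.04],Q(t))
h=servo_line(np.r_[g,Z],rate=.08,contact_N=8);print(h,current_position())
if h: raise SystemExit
move_gripper(.06)
print("gap",current_finger_gap(),current_grip_force())
if current_finger_gap()<.064: raise SystemExit
servo_line(G(-.142,.005,Z),Q(TH),rate=.08)
p=current_position();print("pre",toG(p),p[2],current_finger_gap(),current_clock(),current_force())
c=capture("wrist");W=cloud(c);cv2.imwrite("pics/w4.png",c["image"])
x,y,z=W[...,0],W[...,1],W[...,2];gx=(W[...,:2]-O)@EX;gy=(W[...,:2]-O)@EY
b=(z>.015)&(z<.027)&(gx>-.12)&(gx<-.045)&(abs(gy)<.06)
pts=np.c_[gx[b],gy[b]].astype(np.float32);print(cv2.minAreaRect(pts),pts.min(0),pts.max(0))
```

```text
False [ 0.49178009  0.0166847  -0.01981606]
gap 0.06982912628412641 29.999322295188904
pre [-0.14143966  0.00496559] -0.01957034525177105 0.0696937234013003 23.1917 [-0.46617062 -1.464554    5.70838122]
((-0.09627117961645126, 0.005898617208003998), (0.07055344432592392, 0.04745597019791603), 89.99851989746094) [-0.11999994 -0.02937858] [-0.07254376  0.04117528]
```

View pics/w4.png

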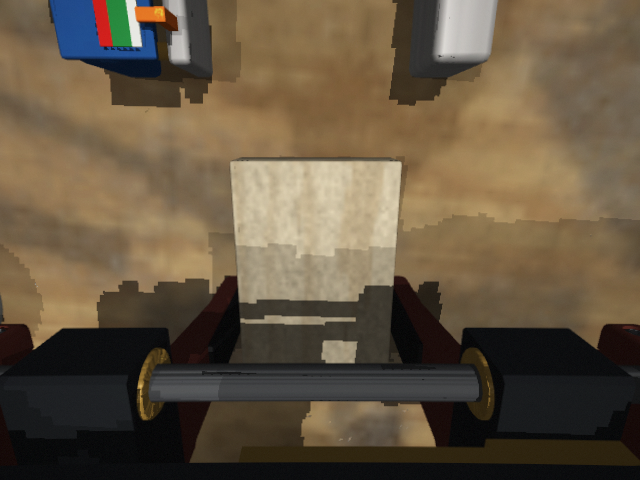

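Run:
```python
from h import *
Z=-.0195
h=servo_line(G(-.080,.005,Z),rate=.06,contact_N=15);print("in",h,toG(current_position()),current_force())
if h: raise SystemExit
h=servo_line(G(-.060,.005,Z),rate=.02,contact_N=5);p=toG(current_position());print("beam",h,p,current_force())
h=servo_line(G(p[0]-.0005,-.008,Z),rate=.02,contact_N=4);p=toG(current_position());print("fixed",h,p,current_force())
h=servo_line(G(p[0]+.006,p[1]+.0003,Z),rate=.02,contact_N=5);p=toG(current_position());print("beam",h,p,current_force(),current_clock(),current_finger_gap())
move_gripper(.088)
servo_line(G(*p,.06),rate=.12)
move_ptp(G(-.11,.02,.20),Q(TH))
c=capture("wrist");W=cloud(c);cv2.imwrite("pics/w5.png",c["image"])
x,y,z=W[...,0],W[...,1],W[...,2];gx=(W[...,:2]-O)@EX;gy=(W[...,:2]-O)@EY
b=(z>.017)&(z<.025)&(gx>-.12)&(gx<.01)&(abs(gy)<.045)
n,l,s,_=cv2.connectedComponentsWithStats(b.astype(np.uint8));b=l==1+np.argmax(s[1:,4])
pts=np.c_[gx[b],gy[b]].astype(np.float32);print(cv2.minAreaRect(pts),pts.min(0),pts.max(0))
m=(z>.09)&(z<.11)&(x>.58)&(x<.70)&(y>.1)&(y<.3);cc=cv2.minEnclosingCircle(W[m][:,:2].astype(np.float32));print("post",toG(cc[0]),cc[1],current_clock())
```

```text
in True [-0.14166527  0.00494485] [-1.38638515  0.41220918  5.34882302]
```

Run:
```python
from h import *
print(current_force(),current_position())
p=current_position();Z=p[2]
for gx in (-.125,-.10,-.085):
    servo_line(G(gx,.005,Z),rate=.05);print(toG(current_position()),current_position()[2],np.round(current_force(),1),current_clock(),current_finger_gap())
```

```text
[-1.38638515  0.41220918  5.34882302] [ 0.50379448  0.12176752 -0.01957793]
[-0.12441233  0.00511856] -0.019633365286867002 [ 2.3 -0.4  0.9] 24.0333 0.07010972045098339
[-0.09956234  0.00498763] -0.019644974606309117 [0.7 0.2 0.2] 24.6833 0.07001329590218217
[-0.08453348  0.00497771] -0.01959626905756797 [ 1.  -0.2 -0.5] 25.1333 0.06933532502652759
```

Run:
```python
from h import *
Z=current_position()[2]
def push(dst,n):
    for i in range(4):
        s=toG(current_position());sleep(.1)
        h=servo_line(dst,rate=.02,contact_N=n);p=toG(current_position())
        print(h,p.round(4),np.round(current_force(),1))
        if not h or (i and np.linalg.norm(p-s)<.0008): break
    return p
servo_line(G(-.073,.005,Z),rate=.04);print(toG(current_position()),current_force())
p=push(G(-.061,.005,Z),6)
if abs(p[0]+.068)>.004: raise SystemExit("odd")
p=push(G(p[0]-.0005,-.006,Z),5)
p=push(G(p[0]+.005,p[1]+.0003,Z),6)
print(current_clock())
c=capture("wrist");W=cloud(c)
x,y,z=W[...,0],W[...,1],W[...,2];gx=(W[...,:2]-O)@EX;gy=(W[...,:2]-O)@EY
b=(z>.017)&(z<.025)&(gx>-.12)&(gx<.01)&(abs(gy)<.045)
n,l,s,_=cv2.connectedComponentsWithStats(b.astype(np.uint8));b=l==1+np.argmax(s[1:,4])
pts=np.c_[gx[b],gy[b]].astype(np.float32);print(cv2.minAreaRect(pts),pts.min(0),pts.max(0))
```

```text
[-0.07238365  0.00500136] [ 1.238511   -0.34617353 -0.88852229]
True [-0.0687  0.0049] [-1.3  0.1  4.6]
True [-0.0688  0.0049] [-0.7  0.4  4.6]
True [-0.0692  0.0007] [-1.1  2.   3.2]
True [-0.0691  0.0007] [-1.   1.4  4.2]
True [-0.0691  0.0007] [-1.1  1.   5.5]
True [-0.069   0.0007] [-0.7  1.   4.9]
27.8333
((-0.04779526963829994, 0.0013499893248081207), (0.09429159015417099, 0.0874352976679802), 0.47072479128837585) [-0.09523426 -0.04243927] [-0.00065891  0.04499796]
```

Run:
```python
from h import *
p=toG(current_position())
move_gripper(.088)
servo_line(G(*p,.10),rate=.2)
move_gripper(.046)
move_ptp(G(.010,.0825,.10),Q(TH))
c=capture("wrist");cv2.imwrite("pics/w5.png",c["image"]);W=cloud(c)
z=W[...,2];gx=(W[...,:2]-O)@EX;gy=(W[...,:2]-O)@EY
b=(z>.017)&(z<.025)&(gx>-.115)&(gx<-.045)&(gy<.05)&(gy>-.05);pts=np.c_[gx[b],gy[b]].astype(np.float32)
print(b.sum(),cv2.minAreaRect(pts) if b.sum()>10 else "")
servo_line(G(.010,.0825,.045),rate=.1);f=current_force()
servo_line(G(.010,.0735,.045),rate=.08)
print(toG(current_position()),current_force())
servo_line(G(.010,.0560,.045),rate=.04)
print(toG(current_position()),np.array(current_force())-f,current_clock())
c=capture("wrist");cv2.imwrite("pics/w6.png",c["image"])
c=capture("scene");cv2.imwrite("pics/sc6.png",c["image"])
```

```text
1304 ((-0.06383562833070755, 0.0074859559535980225), (0.04263335093855858, 0.08853773772716522), 28.306177139282227)
[0.01058372 0.07285896] [ 0.27365429 -0.14771401 -0.06616369]
[0.01027599 0.05789561] [-1.67128236  6.24682207  1.55170352] 32.0583
```

View pics/w6.png

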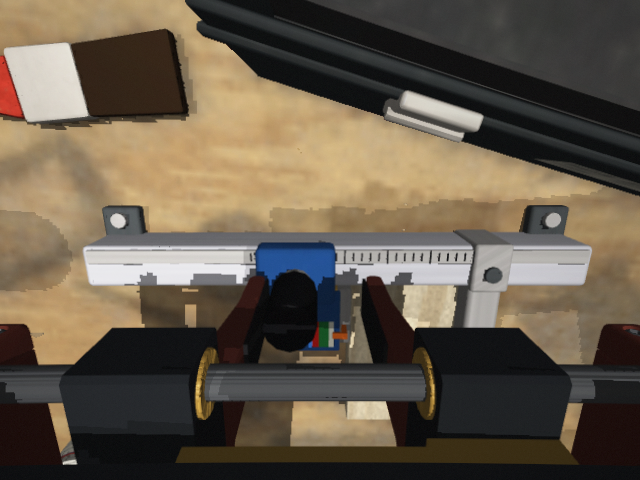

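Run:
```python
from h import *
print(toG(current_position()))
for g in (.0535,.0512):
    servo_line(G(.010,g,.045),rate=.02);sleep(.3);print(g,toG(current_position()),current_force())
t=toG(current_position())[1]
servo_line(G(.010,t+.0105,.045),rate=.08)
servo_line(G(.010,t+.0105,.12),rate=.2)
move_ptp(G(-.12,.06,.17),Q(TH))
c=capture("wrist");cv2.imwrite("pics/w7.png",c["image"]);W=cloud(c)
z=W[...,2];gx=(W[...,:2]-O)@EX;gy=(W[...,:2]-O)@EY
m=(z>.09)&(z<.11)&(gx>-.02)&(gx<.04)&(gy>0)&(gy<.13);cc=cv2.minEnclosingCircle(np.c_[gx[m],gy[m]].astype(np.float32));print("post",cc)
hsv=cv2.cvtColor(c["image"],cv2.COLOR_BGR2HSV);H,S,V=[hsv[...,i].astype(int) for i in range(3)]
roi=(gx>-.045)&(gx<-.003)&(gy>.02)&(gy<.085)&(z>.036)&(z<.06)&(S>130)&(V>60)
for n,k in dict(red=(H<5)|(H>173),orange=(H>8)&(H<22),green=(H>45)&(H<85)).items():
    k=k&roi;v,u=np.nonzero(k)
    if len(u): print(n,len(u),"gy",np.percentile(gy[k],[3,50,97]).round(4),"u",np.percentile(u,[3,97]),"v",np.percentile(v,[3,97]))
for a in (-.035,-.025,-.015):
    t=(abs(gx-a)<.004)&(z>.028)&(z<.045);f=gy[t];print("fixed",f[f<-.01].max() if (f<-.01).any() else "","slide",f[f>.0].min() if (f>0).any() else "")
b=(z>.017)&(z<.025)&(gx>-.12)&(gx<.0)&(gy>-.05)&(gy<.05);n,l,s,_=cv2.connectedComponentsWithStats(b.astype(np.uint8));b=l==1+np.argmax(s[1:,4])
pts=np.c_[gx[b],gy[b]].astype(np.float32);print("block",cv2.minAreaRect(pts),pts.min(0),pts.max(0))
v,u=np.nonzero(roi);cu,cv=int(np.median(u)),int(np.median(v));print(cu,cv)
y0=min(max(cv-60,0),300);cr=c["image"][y0:y0+180,max(cu-80,0):max(cu-80,0)+240];cv2.imwrite("pics/w7c.png",cv2.resize(cr,(800,600),interpolation=cv2.INTER_CUBIC));print(current_clock())
```

```text
[0.01028649 0.05787919]
0.0535 [0.01032666 0.05604733] [-0.93948561  9.11341443  0.29136657]
0.0512 [0.01029484 0.0541462 ] [-1.43166082  9.50076708 -0.58955794]
post ((0.009777205064892769, 0.06603734940290451), 0.012203547172248363)
red 83 gy [0.054  0.0556 0.0566] u [320. 323.] v [107. 127.]
orange 51 gy [0.0399 0.044  0.0481] u [330. 340.] v [115. 119.]
green 100 gy [0.0481 0.0499 0.0516] u [326. 330.] v [107. 127.]
fixed -0.033328227898100596 slide 0.03626407391901666
fixed -0.03307354544278219 slide 0.03647359413126442
fixed -0.03299969342135164 slide 0.03671605718841726
block ((-0.05435445159673691, 0.0004695616662502289), (0.07145360857248306, 0.10876356810331345), 89.83452606201172) [-0.10879324 -0.03530157] [-1.1439367e-05  3.6176767e-02]
321 107
34.8083
```

View pics/w7c.png

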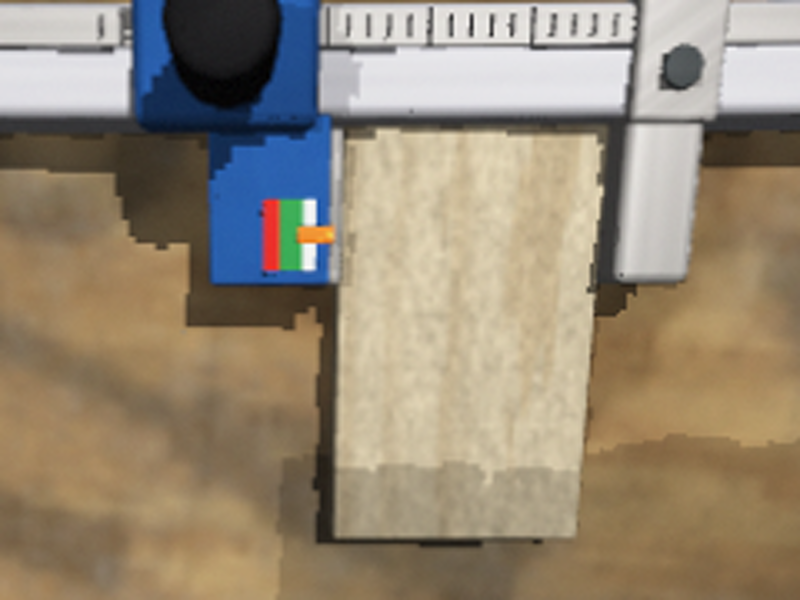

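Run:
```python
from h import *
move_ptp(G(.010,.0645,.12),Q(TH))
servo_line(G(.010,.0645,.045),rate=.1)
servo_line(G(.010,.0545,.045),rate=.06)
servo_line(G(.010,.0490,.045),rate=.02);sleep(.3);print(toG(current_position()),current_force())
t=toG(current_position())[1]
servo_line(G(.010,t+.0105,.045),rate=.08)
servo_line(G(.010,t+.0105,.12),rate=.2)
move_ptp(G(-.12,.06,.17),Q(TH))
c=capture("wrist");cv2.imwrite("pics/w8.png",c["image"]);W=cloud(c)
z=W[...,2];gx=(W[...,:2]-O)@EX;gy=(W[...,:2]-O)@EY
m=(z>.09)&(z<.11)&(gx>-.02)&(gx<.04)&(gy>0)&(gy<.13);print("post",cv2.minEnclosingCircle(np.c_[gx[m],gy[m]].astype(np.float32)))
hsv=cv2.cvtColor(c["image"],cv2.COLOR_BGR2HSV);H,S,V=[hsv[...,i].astype(int) for i in range(3)]
roi=(gx>-.045)&(gx<-.003)&(gy>.02)&(gy<.085)&(z>.036)&(z<.06)&(S>130)&(V>60)
for n,k in dict(red=(H<5)|(H>173),orange=(H>8)&(H<22),green=(H>45)&(H<85)).items():
    k=k&roi;v,u=np.nonzero(k)
    if len(u): print(n,len(u),"gy",np.percentile(gy[k],[3,50,97]).round(4),"u",np.percentile(u,[3,97]),"v",np.percentile(v,[3,97]))
b=(z>.017)&(z<.025)&(gx>-.12)&(gx<.0)&(gy>-.05)&(gy<.05);n,l,s,_=cv2.connectedComponentsWithStats(b.astype(np.uint8));b=l==1+np.argmax(s[1:,4])
pts=np.c_[gx[b],gy[b]].astype(np.float32);print("block",cv2.minAreaRect(pts),pts.min(0),pts.max(0),current_clock())
```

```text
[0.0102738  0.05180711] [-0.73929103  9.74300687  1.15794458]
post ((0.00984735507518053, 0.06369716674089432), 0.012355552054941654)
red 84 gy [0.0514 0.0528 0.0541] u [323. 326.] v [107. 127.]
orange 71 gy [0.0399 0.0457 0.0507] u [327. 340.] v [109.1 124.9]
green 103 gy [0.0456 0.0481 0.0499] u [328. 333.] v [107. 127.]
block ((-0.054376207292079926, 0.00032473355531692505), (0.07161875069141388, 0.10873708128929138), 89.9655990600586) [-0.1087345  -0.03549387] [-3.7619213e-06  3.6132101e-02] 38.875
```

Run:
```python
import cv2
i=cv2.imread("pics/w8.png")
for v in (111,117): print(v,[(u,i[v,u].tolist()) for u in range(320,344)])
```

```text
111 [(320, [174, 94, 40]), (321, [172, 94, 40]), (322, [143, 84, 131]), (323, [61, 56, 217]), (324, [45, 51, 236]), (325, [44, 50, 236]), (326, [45, 50, 236]), (327, [64, 114, 204]), (328, [90, 176, 64]), (329, [87, 174, 61]), (330, [88, 176, 63]), (331, [88, 174, 62]), (332, [89, 174, 63]), (333, [88, 174, 63]), (334, [152, 200, 139]), (335, [230, 237, 228]), (336, [242, 243, 241]), (337, [239, 238, 235]), (338, [219, 193, 175]), (339, [175, 95, 41]), (340, [174, 95, 40]), (341, [170, 94, 41]), (342, [157, 110, 87]), (343, [136, 148, 153])]
117 [(320, [173, 97, 43]), (321, [172, 96, 42]), (322, [143, 83, 130]), (323, [60, 56, 217]), (324, [44, 50, 236]), (325, [44, 49, 235]), (326, [45, 50, 235]), (327, [63, 115, 202]), (328, [87, 173, 60]), (329, [83, 170, 81]), (330, [63, 154, 183]), (331, [52, 148, 241]), (332, [52, 147, 241]), (333, [51, 148, 241]), (334, [51, 148, 241]), (335, [52, 149, 241]), (336, [52, 149, 241]), (337, [56, 159, 241]), (338, [64, 184, 241]), (339, [64, 183, 241]), (340, [68, 138, 226]), (341, [124, 108, 120]), (342, [159, 111, 82]), (343, [132, 145, 152])]
```

```bash
python3 -c "
from bench import *
print(close_job())"
```

```text
the job is handed in; nothing more can be done
None
```

The job is handed in at about 39 s of the 72 s: the block sits square against the beam and tight between both jaws, the orange pointer rests mid-green, and the hand is clear. I didn't re-measure the tin, bottle, can and mug at the end, but no move went near them.

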